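# Match the toaster's two browning wheels

## Robot

A 6-joint arm with a two-finger parallel gripper is mounted at the origin on the work surface. World frame = base frame: x ahead of the robot, y to its left, z up, the work surface at z = 0. Lengths are in m, angles in degrees, forces in N, time in s.
With the tool pointing down it reaches from about 0.25 to 0.8 m from the base axis. Payload 3.9 kg.
Tool frame: the origin (TCP) lies at the centre of the arm's flange, where the gripper is bolted on; the fingertips stand 173 mm ahead of it and the grasp point (between the pads) lies 155 mm ahead of it; z points along the fingers, y is the line along which they close (so a half turn about z gives the same grasp; the last joint's range is limited). The gripper opens to 85 mm and grips with 20 to 120 N. Pads are 22 mm wide; open, the fingers measure 114 mm over their backs; the gripper's body (76 mm by 85 mm) begins 54 mm behind the grasp point. The pads swing forward as they close: fully open they stand 13 mm farther back than shut.
Start: joints at [-68.812, 14.897, -7.913, 67.191, 0, 90], TCP at [0.19, -0.49, 0.405] pointing down, gripper open.
Joint ranges: [-159.42, 159.42], [-47.68, 98.78], [-73.54, 78.23], [-108.79, 121.32], [-90, 84.71], [-180, 180]. Speed limits (degrees/s): [147.25, 147.25, 180, 180, 180, 180].

## Interface

Orientations are given as a 3x3 rotation matrix whose columns are the frame's x, y, z axes.
In Python, from rig import ctrl gives the robot as it stands.
- The arm moves only by the tool send_rows, never from a script. Its argument "rows" is a list of rows, each an object with "turn": the turn, a rotation vector about the tool's x, y, z each as a share of pi/2 rad, from -1 to 1, a list of three; "linear": the shift along the tool's x, y, z each as a share of 500 mm, from -1 to 1, a list of three; "hand": the opening, from 0 (shut) to 1 (fully open). A call has 1 to 10 rows; each row is the pose to reach, as a shift and turn from the pose commanded when the call began, along the tool's axes at that moment; what a row does not reach only later rows make up. A row lasts 1/8 s, in which the tool goes at most 62.5 mm and 10.7 degrees, less where a joint would pass 70% of its speed; a pose out of reach is approached as far as the arm can. A call with a number of a shift or a turn outside -1 to 1 is refused whole. A call with a gripper value outside its range is refused whole. The fingers move at their own pace and stop on an object; the grip force is fixed at half the most. Time passes only in rows, so rows that repeat a pose let the fingers close. It gives the time, the measured TCP pose, the force, the opening and the grip force at its end, in the units of the state.
- ctrl.get_state(): the state, without advancing time (a new reading comes with each control period).
- ctrl.grab_frame(name): name is "scene" or "top" or "wrist"; returns the picture (420x560x3 uint8, red, green, blue); there is no depth.
- ctrl.get_calibration(name): a dict with "vertical_fov" (degrees; the focal length in pixels is half the picture's height over the tangent of half this angle, whatever the lens; pixels are square), "cx", "cy" (the principal point, pixels), "origin" and "orientation" of the camera in the world. Camera axes: x right, y down, z forward; pixel columns grow to the right and rows downward; lengths in m; the calibration is good to about 2 mm. The wrist camera is an equidistant fisheye: a pixel r from the principal point sees the ray r / f radians off the axis. A picture is of the moment at which its call begins: read the wrist's pose just before it. get_calibration takes no time and is no camera call; for the wrist camera it gives the pose at the moment of the call.
- ctrl.hand_in(): hands the job in; it is judged then, once.
Trained networks look in the newest picture that a camera, given by its name, has taken for a name from the list of things; names that differ only in an ending like _2 or _b are one class to them, and where a whole thing is asked for, a point or a joint stands for the part that bears it (a point fixed in the world has none). Each returns a list of dicts, best first, with "conf" (0 to 1); they miss things now and then, are a little off and sometimes report something else, mostly with a low value. They report only what shows in the picture. A call takes as long as a camera call.
- ctrl.find_in(camera, thing): "location" ([column, row] in pixels, amid what is visible of it).
The state is a dict: "t": time; "joint_positions": joint angles; "joint_vel": joint speeds; "joint_torque": joint torques, N m; "tool_pos": TCP position; "eef_rot": TCP orientation; "wrist_force": force on the tool from outside, world axes, zero at the start; "torque": the same for the moment, N m; "opening": finger opening in m; "finger_force": force on a finger pad.
Only numpy, scipy, OpenCV 4.12 (cv2) and the standard library are available. Lean on these libraries where they do the work, as an engineer would, in place of code of your own. Each camera call takes 0.05 s, during which the arm holds its last target. There are 200 camera calls.

## Task

Four slices are waiting in the toaster, but its two halves are set differently. With light strokes of a fingertip on its ribbed edge, click the left browning wheel darker until its white line shows the same setting as the right wheel's. Leave the right wheel as it is set, and the mug, the jam jar and the plate where they stand.

Things in the scene. Friction and masses are not known exactly. Their poses are not given: they have to be found in the camera images.
- toaster: Four-slice toaster, white ends, metal sides, 300 mm long (x), 290 wide (y), flat top 190 above the counter; it does not move. Origin: centre of its underside; x to its back, y to the left of a user at its front, z up. Its front faces the robot: two lever knobs on the front face, two black thumbwheels rising from the front of the top; bread 22 mm high on top begins 93 mm behind the wheel centres.
- left_wheel_top (a point): Top of the left (+y of toaster) thumbwheel's rim, middle of its width, fixed to the toaster with its axes; 205 mm above the counter. Wheel 60 mm in diameter, 14 wide, finely ribbed; axle along the toaster's x, 30 mm below this point; only its upper 15 mm stand out of the toaster. Stroking the top of the rim to the user's right (-y of toaster) turns it darker.
- right_wheel_top (a point): The same point of the right thumbwheel, 144 mm to the right (-y of the toaster) of the left one.
- left_wheel (a joint): Left wheel's angle: 0 (lightest, setting 1) to 1.5 rad (darkest, setting 6), end stops at both. Detents 0.3 rad apart (9 mm of rim travel a click); let go in between, it snaps to the nearest. About 1 N along the rim takes it over a click; a fingertip pressing on top with about 5 N carries it along without slipping, and it does not sink. Starts on setting 1, 2 or 3.
- right_wheel (a joint): Right wheel's angle; same wheel, scale and clicks. It stands on setting 4 or 5 (0.9 or 1.2 rad), 1 to 4 clicks darker than the left one.
- left_line (a point): Middle of the white line across the left wheel's rim, turning with it; on top of the rim at 0.75 rad, between settings 3 and 4. In front of each wheel six brown dots, growing and darkening from the user's left (1) to right (6), lie abreast of the line's place at each setting: 20.5, 13 and 4.5 mm left, then 4.5, 13 and 20.5 mm right of the wheel's middle.
- right_line (a point): Middle of the white line across the right wheel's rim, turning with it, as on the left.
- mug: Blue mug, 82 mm across, 95 mm high, standing loose to the left of the toaster; origin at the centre of its underside.
- jam_jar: Amber jam jar with a red cap, 64 mm across, 95 mm high, standing loose on the counter in front of the toaster's right half; origin at the centre of its underside.
- plate: White side plate, 170 mm across, 18 mm high, lying loose to the right of the toaster; origin at the centre of its underside.

How it is judged (in metres and radians):
At the end, for the whole second after the job is handed in: The left wheel rests on the same click as the right one (angles equal within 0.08 rad, a click being 0.3 rad); the right wheel's line is within 4 mm of where it started (a click is 9 mm), and the mug, the jar and the plate are within 20 mm of where they stood (angle between the z axis of left_line and the z axis of right_line, either way round below 0.08 rad and distance of right_line from where it was at the start of the episode below 0.004 m and velocity of joint left_wheel between -0.05 and 0.05 rad/s and distance of each of mug, jam_jar, plate from where it was at the start of the episode below 0.02 m); the robot touches nothing.
It fails at once if the right browning wheel is turned off its setting (distance of right_line from where it was at the start of the episode above 0.005 m).
It fails at once if the mug is pushed, lifted or carried (distance of mug from where it was at the start of the episode above 0.02 m).
It fails at once if the jam jar is pushed, lifted or carried (distance of jam_jar from where it was at the start of the episode above 0.02 m).
It fails at once if the plate is pushed, lifted or carried (distance of plate from where it was at the start of the episode above 0.02 m).
It fails at once if the fingers press on the toaster or its wheels with more than 30 N, no light stroke (contact force between the fingers and toaster above 30 N).
It also fails if it takes over 48 s, if anything falls off the work surface, if the arm or the gripper's body presses on something with over 40 N, if the wrist force passes 120 N, or if a joint passes its speed limit or range.

## Working session

There is one attempt and no reset: what is moved stays moved. The work goes in short steps, Python scripts to look and compute and a tool call to move; the robot and the scene stay as the last step left them, time stands still between calls to the robot, and variables do not carry over. Pictures are saved under pics/ and viewed, at most 10 in all, crops included, and the job is handed in when it is done.

Besides the shell and the picture viewer there is one more tool, called as name(argument=value, ...) on one line, values as JSON. send_rows: Moves the arm, as the interface text tells. Shift numbers are shares of 500 mm and turn numbers shares of pi/2 rad, none past 1 either way. Its arguments: {"type":"object","properties":{"rows":{"type":"array"}},"required":["rows"]}

```bash
mkdir -p pics; cat > h.py <<'E'
import numpy as np, cv2
from rig import ctrl
def ray(c,px):
    f=210/np.tan(np.radians(c["vertical_fov"]/2)); R=np.array(c["orientation"])
    d=np.array([px[0]-c["cx"],px[1]-c["cy"]])
    return np.array(c["origin"]),R,f,d
def world_ray(c,px,fish=False):
    o,R,f,d=ray(c,px)
    if fish:
        r=np.hypot(*d)+1e-9;v=np.r_[d/r*np.sin(r/f),np.cos(r/f)]
    else: v=np.r_[d/f,1]
    v=R@v; return o,v/np.linalg.norm(v)
def at_z(c,px,z,fish=False):
    o,v=world_ray(c,px,fish); return o+v*(z-o[2])/v[2]
def tri(rays):
    A=sum(np.eye(3)-np.outer(v,v) for o,v in rays);b=sum((np.eye(3)-np.outer(v,v))@o for o,v in rays)
    return np.linalg.solve(A,b)
def proj(c,p):
    o,R,f,_=ray(c,(0,0)); q=R.T@(np.array(p)-o); return q[:2]/q[2]*f+[c["cx"],c["cy"]]
E
python3 - <<'E'
from h import *
np.set_printoptions(precision=4,suppress=True)
s=ctrl.get_state();print(s["t"],s["tool_pos"],s["eef_rot"],s["opening"])
C={}
for n in["scene","top"]:
    C[n]=ctrl.get_calibration(n); im=ctrl.grab_frame(n); cv2.imwrite(f"pics/{n}0.png",im[:,:,::-1])
    print(n,C[n])
R={}
for t in["toaster","left_wheel_top","right_wheel_top","left_line","right_line","left_wheel","mug","jam_jar","plate"]:
    for n in C:
        r=ctrl.find_in(n,t); print(t,n,[(np.round(a["location"],1).tolist(),round(a["conf"],2)) for a in r[:3]])
        if r:R[t,n]=r[0]["location"]
    if (t,"scene")in R and (t,"top")in R: print("   ",tri([world_ray(C[n],R[t,n]) for n in C]))
E
```

```text
0.0 [ 0.1896 -0.4892  0.4038] [[ 0.9324  0.3615 -0.0007]
 [ 0.3615 -0.9324  0.0019]
 [ 0.     -0.0021 -1.    ]] 0.08531093826280967
scene {'vertical_fov': 56.02444630248398, 'cx': 276.4337542998213, 'cy': 213.26071915027077, 'origin': array([1.1703, 0.1735, 0.9134]), 'orientation': array([[-0.2162,  0.7479, -0.6276],
       [ 0.9763,  0.1661, -0.1384],
       [ 0.0007, -0.6426, -0.7662]])}
top {'vertical_fov': 56.202911034114265, 'cx': 274.98847605126474, 'cy': 203.79655654004003, 'origin': array([0.4092, 0.0071, 1.1898]), 'orientation': array([[-0.0022, -0.9944,  0.1058],
       [-1.    ,  0.003 ,  0.0076],
       [-0.0078, -0.1058, -0.9944]])}
toaster scene [([274.3, 272.3], 0.87)]
toaster top [([254.9, 149.7], 0.97)]
    [0.6815 0.0665 0.0964]
left_wheel_top scene [([275.1, 268.6], 0.78), ([198.3, 223.1], 0.17)]
left_wheel_top top []
right_wheel_top scene [([273.7, 266.7], 0.89)]
right_wheel_top top [([253.3, 149.9], 0.93)]
    [0.677  0.0671 0.1148]
left_line scene []
left_line top [([216.9, 180.3], 0.63)]
right_line scene []
right_line top [([253.6, 147.6], 0.66), ([272.7, 191.3], 0.6), ([168.0, 174.7], 0.26)]
left_wheel scene [([327.2, 217.6], 0.52)]
left_wheel top [([254.3, 150.4], 0.58), ([218.6, 184.2], 0.39)]
    [0.6335 0.114  0.2657]
mug scene [([384.3, 277.0], 0.73), ([275.1, 269.2], 0.28)]
mug top [([166.3, 173.8], 0.8)]
    [0.6177 0.328  0.0655]
jam_jar scene [([294.3, 194.2], 0.46)]
jam_jar top [([273.6, 190.0], 0.73), ([257.6, 236.0], 0.63)]
    [0.5422 0.0477 0.2234]
plate scene [([198.0, 224.7], 0.63), ([328.1, 218.1], 0.54), ([278.3, 268.4], 0.26)]
plate top [([345.6, 207.1], 0.93)]
    [ 0.5246 -0.1988  0.0138]
```

View pics/top0.png

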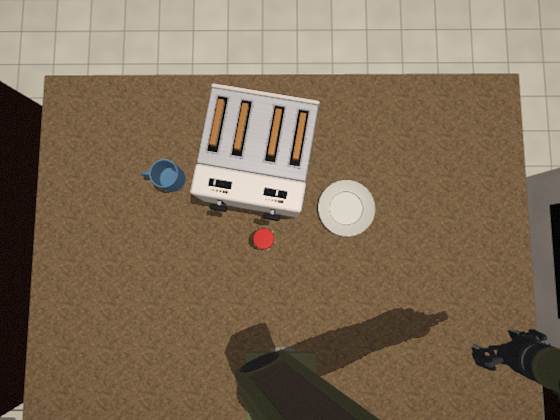

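View pics/scene0.png

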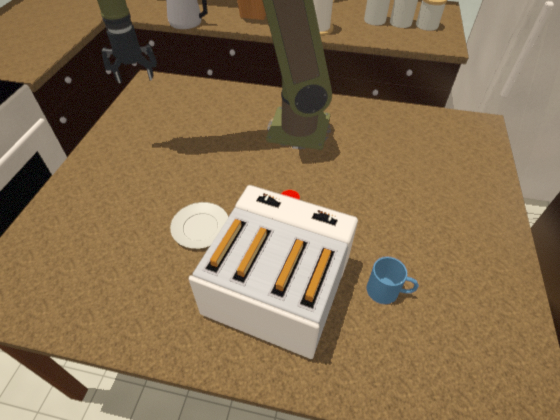

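The top view shows the left wheel at about (220,184) and the right wheel at (275,193), with the jar at (263,239) in front, the mug at (166,175) and the plate at (346,207). The scene view shows the wheels at about (325,217) for the left and (268,200) for the right. I'll enlarge both.

```bash
python3 - <<'E'
from h import *
np.set_printoptions(precision=4,suppress=True)
a=cv2.imread("pics/top0.png");b=cv2.imread("pics/scene0.png")
A=cv2.resize(a[165:212,195:295],(800,376),interpolation=cv2.INTER_CUBIC)
cv2.imwrite("pics/c0.png",A)
T=ctrl.get_calibration("top");S=ctrl.get_calibration("scene")
# dark blobs of the wheels
for n,im,c,boxes in(("top",a,T,[(205,175,236,192),(260,184,292,200)]),("scene",b,S,[(308,205,342,228),(253,190,284,210)])):
    for x0,y0,x1,y1 in boxes:
        m=(im[y0:y1,x0:x1].max(2)<80).astype(np.uint8)
        k,_,st,ce=cv2.connectedComponentsWithStats(m)
        j=1+np.argmax(st[1:,4]); print(n,st[j],ce[j]+[x0,y0],at_z(c,ce[j]+[x0,y0],.198))
E
```

```text
top [ 10   5  16   9 105] [222.9524 184.0476] [0.5658 0.1474 0.198 ]
top [  4   4  23  11 135] [274.6296 192.9778] [0.5424 0.0155 0.198 ]
scene [  5   8  24  12 128] [323.6406 217.9609] [0.5744 0.1553 0.198 ]
scene [  4   6  23  11 113] [268.4956 200.9646] [0.5504 0.017  0.198 ]
```

View pics/c0.png

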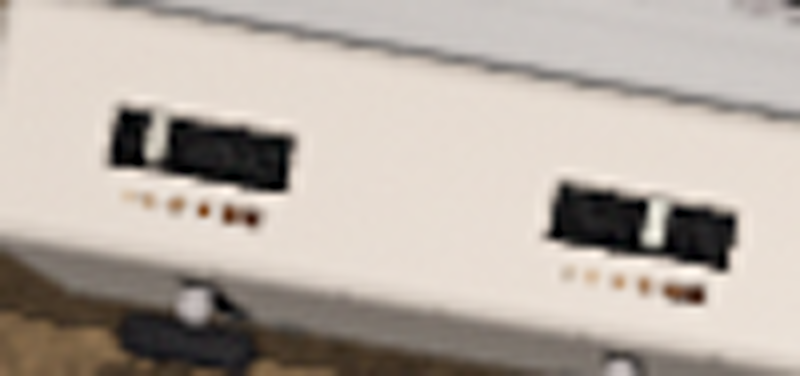

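The enlargement shows the left wheel's line above dot 2, about 14 mm left of the wheel's middle. The right wheel's line is above dot 4, about 4 mm right of its middle. So I need two clicks. I'll move over the wheel with the fingers shut and check this from the wrist camera.

send_rows(rows=[{"linear": [0.94, -0.74, -0.1], "turn": [0, 0, -0.8], "hand": 0}, {"linear": [0.94, -0.74, -0.1], "turn": [0, 0, -0.8], "hand": 0}, {"linear": [0.94, -0.74, -0.1], "turn": [0, 0, -0.8], "hand": 0}, {"linear": [0.94, -0.74, -0.1], "turn": [0, 0, -0.8], "hand": 0}, {"linear": [0.94, -0.74, -0.1], "turn": [0, 0, -0.8], "hand": 0}, {"linear": [0.94, -0.74, -0.1], "turn": [0, 0, -0.8], "hand": 0}, {"linear": [0.94, -0.74, -0.1], "turn": [0, 0, -0.8], "hand": 0}, {"linear": [0.94, -0.74, -0.1], "turn": [0, 0, -0.8], "hand": 0}, {"linear": [0.94, -0.74, -0.1], "turn": [0, 0, -0.8], "hand": 0}, {"linear": [0.94, -0.74, -0.1], "turn": [0, 0, -0.8], "hand": 0}])

```text
t: 2.25
tool_pos: [0.4954, 0.028, 0.455]
eef_rot: [[-0.058, 0.998, 0.001], [0.998, 0.058, 0.0], [0.0, 0.001, -1.0]]
wrist_force: [-0.0, -0.5, 0.5]
opening: 0.0
finger_force: 0.0
```

send_rows(rows=[{"linear": [0.18, 0.11, 0], "turn": [0, 0, -0.86], "hand": 0}, {"linear": [0.18, 0.11, 0], "turn": [0, 0, -0.86], "hand": 0}, {"linear": [0.18, 0.11, 0], "turn": [0, 0, -0.86], "hand": 0}, {"linear": [0.18, 0.11, 0], "turn": [0, 0, -0.86], "hand": 0}, {"linear": [0.18, 0.11, 0], "turn": [0, 0, -0.86], "hand": 0}, {"linear": [0.18, 0.11, 0], "turn": [0, 0, -0.86], "hand": 0}, {"linear": [0.18, 0.11, 0], "turn": [0, 0, -0.86], "hand": 0}, {"linear": [0.18, 0.11, 0], "turn": [0, 0, -0.86], "hand": 0}, {"linear": [0.18, 0.11, 0], "turn": [0, 0, -0.86], "hand": 0}])

```text
t: 3.38
tool_pos: [0.5442, 0.1183, 0.4547]
eef_rot: [[-0.986, 0.164, -0.0], [0.164, 0.986, -0.0], [0.0, -0.0, -1.0]]
wrist_force: [0.5, -0.8, -0.9]
opening: 0.0003
finger_force: 0.0
```

```bash
python3 - <<'E'
from h import *
s=ctrl.get_state();print(s["t"],s["tool_pos"],s["joint_positions"],s["eef_rot"])
c=ctrl.get_calibration("wrist");print(c)
cv2.imwrite("pics/w0.png",ctrl.grab_frame("wrist")[:,:,::-1])
for t in["left_line","right_line","left_wheel_top","right_wheel_top"]:print(t,ctrl.find_in("wrist",t)[:3])
E
```

```text
3.375 [0.54416931 0.11826842 0.45468502] [ 1.22618745e+01  1.72366741e+01  2.82617486e+00  7.55925821e+01
 -1.61935323e-04  2.17055272e+01] [[-9.86447439e-01  1.64077566e-01 -5.19527909e-05]
 [ 1.64077567e-01  9.86447440e-01 -1.41836179e-05]
 [ 4.89214841e-05 -2.25156811e-05 -9.99999999e-01]]
{'vertical_fov': 65.70646984690485, 'cx': 284.715877688273, 'cy': 211.35865923921014, 'origin': array([0.47731353, 0.12915171, 0.42470969]), 'orientation': array([[ 0.16424762,  0.9497769 ,  0.26635796],
       [ 0.98641742, -0.15764125, -0.04615104],
       [-0.00184419,  0.27032033, -0.96276867]])}
left_line [{'location': [341.9, 241.9], 'conf': 0.93}]
right_line [{'location': [156.3, 237.6], 'conf': 0.79}]
left_wheel_top [{'location': [242.5, 229.4], 'conf': 0.88}, {'location': [343.0, 241.0], 'conf': 0.28}]
right_wheel_top [{'location': [243.1, 229.3], 'conf': 0.74}]
```

View pics/w0.png

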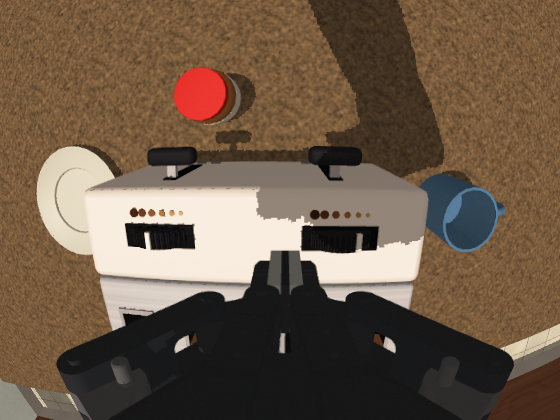

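The wrist view is clear. The left line is at about (360,241) beside dot 2 (358), and the right line is at about (147,240) between dots 4 (152) and 5 (142). I need a parallax-correct computation to settle it.

```bash
cat > m.py <<'E'
from h import *
def meas(im,c,boxes,show=True):
    """boxes: name->(wheel box, dots box); returns lateral offset of line (mm, + = user's left) from the dots' middle"""
    out={}
    hsv=cv2.cvtColor(im,cv2.COLOR_BGR2HSV)
    for n,(wb,db) in boxes.items():
        x0,y0,x1,y1=db; sub=im[y0:y1,x0:x1].astype(int); sat=(sub[...,2]-sub[...,0]).astype(float)
        bg=np.median(sat,axis=0); col=(sat-np.median(sat)).clip(15)-15
        m=(col>0).astype(np.uint8);k,_,st,ce=cv2.connectedComponentsWithStats(m)
        d=sorted([tuple(np.round(ce[i]+[x0,y0],1)) for i in range(1,k) if st[i,4]>4]);
        x0,y0,x1,y1=wb; g=im[y0:y1,x0:x1].max(2); p=g.mean(0)
        out[n]=d; print(n,"dots",[tuple(map(float,q)) for q in d]); print("  profile",x0,p.astype(int).tolist())
    return out
E
python3 - <<'E'
from m import *
np.set_printoptions(precision=4,suppress=True)
im=cv2.imread("pics/w0.png");c=ctrl.get_calibration("wrist")
d=meas(im,c,{"L":((296,234,386,246),(304,206,376,222)),"R":((120,231,202,243),(124,206,190,219))})
z=lambda p,h:at_z(c,p,h,True)
ax=np.array([.164,.986,0])
for n,w in d.items():
    print(n,[np.round(ax@z(p,.19)*1e3,1) for p in w])
for n,px,e in(("L",(360,240),[(302,239),(378,238)]),("R",(147.5,239),[(125.5,237),(195,237)])):
    print(n,"line",ax@z(px,.2025)*1e3,ax@z(px,.2047)*1e3,z(px,.2047),"slot",[z(q,.19) for q in e],np.mean([ax@z(q,.19) for q in e])*1e3)
A=np.hstack([cv2.resize(im[200:255,295:385],None,fx=4.3,fy=4.3,interpolation=cv2.INTER_CUBIC),cv2.resize(im[200:255,115:205],None,fx=4.3,fy=4.3,interpolation=cv2.INTER_CUBIC)])
cv2.imwrite("pics/c1.png",A)
E
```

```text
L dots [(323.8, 214.7), (335.2, 214.2), (347.3, 214.6), (358.1, 214.6), (367.5, 215.0)]
  profile 296 [248, 248, 248, 248, 247, 142, 37, 16, 16, 16, 16, 16, 16, 13, 17, 28, 19, 22, 17, 24, 19, 19, 19, 14, 20, 13, 14, 20, 12, 12, 12, 13, 17, 15, 11, 11, 12, 13, 16, 14, 12, 11, 12, 14, 16, 14, 11, 12, 12, 15, 15, 12, 11, 12, 12, 15, 12, 11, 12, 17, 62, 128, 139, 143, 143, 128, 79, 13, 11, 12, 11, 11, 14, 12, 9, 6, 6, 6, 6, 5, 8, 82, 137, 147, 146, 146, 146, 150, 158, 159]
R dots [(137.1, 212.9), (151.2, 212.8), (161.2, 213.0), (171.3, 213.0), (180.0, 213.0)]
  profile 120 [248, 248, 248, 248, 248, 242, 167, 51, 17, 18, 18, 17, 20, 23, 22, 19, 22, 18, 18, 21, 16, 18, 21, 19, 86, 214, 222, 223, 209, 129, 49, 20, 19, 16, 24, 33, 23, 21, 15, 19, 30, 22, 20, 18, 16, 24, 24, 19, 22, 15, 18, 21, 19, 25, 16, 14, 18, 20, 22, 19, 13, 18, 17, 25, 17, 14, 16, 21, 22, 21, 21, 21, 22, 49, 155, 238, 248, 248, 248, 248, 248, 248]
L [np.float64(234.7), np.float64(243.4), np.float64(252.8), np.float64(261.3), np.float64(268.8)]
R [np.float64(86.0), np.float64(98.9), np.float64(107.7), np.float64(116.4), np.float64(123.7)]
L line 261.12146281258794 260.57186474102394 [0.5689 0.1697 0.2047] slot [array([0.5663, 0.1274, 0.19  ]), array([0.5759, 0.1871, 0.19  ])] 248.71767721288845
R line 98.54327544282842 99.60311861423368 [0.5427 0.0107 0.2047] slot [array([ 0.5425, -0.0176,  0.19  ]), array([0.5514, 0.0446, 0.19  ])] 103.01590258574834
```

View pics/c1.png

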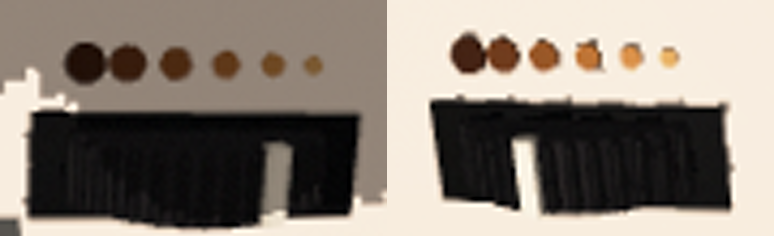

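The left line reads 261.1 against dot 2 at 261.3. The right line reads about 99 against dot 4 at 98.9. So the left wheel goes from 2 to 4, in two strokes of about 9 mm.

send_rows(rows=[{"linear": [-0.034, 0.093, 0], "turn": [0, 0, 0], "hand": 0}, {"linear": [-0.034, 0.093, 0.06], "turn": [0, 0, 0], "hand": 0}, {"linear": [-0.034, 0.093, 0.12], "turn": [0, 0, 0], "hand": 0}, {"linear": [-0.034, 0.093, 0.14], "turn": [0, 0, 0], "hand": 0}, {"linear": [-0.034, 0.093, 0.142], "turn": [0, 0, 0], "hand": 0}, {"linear": [-0.034, 0.093, 0.142], "turn": [0, 0, 0], "hand": 0}])

```text
t: 4.38
tool_pos: [0.5689, 0.1613, 0.385]
eef_rot: [[-0.986, 0.164, 0.002], [0.164, 0.986, 0.001], [-0.002, 0.001, -1.0]]
wrist_force: [0.4, 0.0, 0.7]
opening: -0.0001
finger_force: 0.0
```

```bash
python3 - <<'E'
from h import *
s=ctrl.get_state();print(s["t"],s["tool_pos"],s["wrist_force"])
cv2.imwrite("pics/w1.png",ctrl.grab_frame("wrist")[:,:,::-1])
E
```

```text
4.375 [0.56893417 0.16133657 0.38496384] [0.37677694 0.02023684 0.68631386]
```

View pics/w1.png

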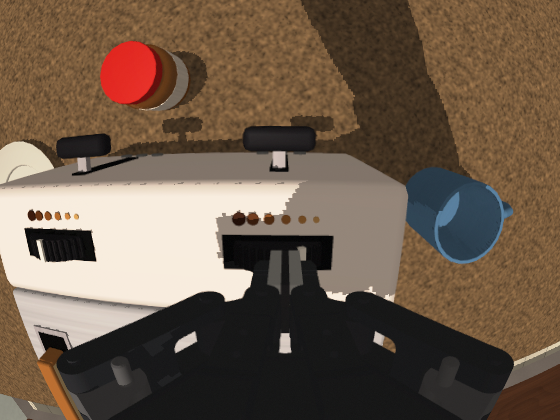

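The tip (columns 267–303, front edge at row 250) sits over the left wheel (222–333, rows 236–270), just beside the line at 303. I'll lower it gently, watching the force.

send_rows(rows=[{"linear": [0, 0, 0.004], "turn": [0, 0, 0], "hand": 0}, {"linear": [0, 0, 0.008], "turn": [0, 0, 0], "hand": 0}, {"linear": [0, 0, 0.01], "turn": [0, 0, 0], "hand": 0}, {"linear": [0, 0, 0.01], "turn": [0, 0, 0], "hand": 0}])

```text
t: 4.92
tool_pos: [0.5685, 0.1614, 0.3786]
eef_rot: [[-0.987, 0.164, -0.0], [0.164, 0.987, -0.0], [0.0, -0.0, -1.0]]
wrist_force: [0.1, 0.4, 1.0]
opening: -0.0002
finger_force: 0.0
```

send_rows(rows=[{"linear": [0, 0, 0.002], "turn": [0, 0, 0], "hand": 0}, {"linear": [0, 0, 0.002], "turn": [0, 0, 0], "hand": 0}])

```text
t: 5.18
tool_pos: [0.5685, 0.1614, 0.3783]
eef_rot: [[-0.987, 0.163, 0.001], [0.163, 0.987, 0.0], [-0.001, 0.0, -1.0]]
wrist_force: [-0.7, -0.5, 4.3]
opening: 0.0003
finger_force: 1.9
```

send_rows(rows=[{"linear": [0, 0, 0.0012], "turn": [0, 0, 0], "hand": 0}, {"linear": [0, -0.004, 0.0012], "turn": [0, 0, 0], "hand": 0}, {"linear": [0, -0.008, 0.0012], "turn": [0, 0, 0], "hand": 0}, {"linear": [0, -0.012, 0.0012], "turn": [0, 0, 0], "hand": 0}, {"linear": [0, -0.016, 0.0012], "turn": [0, 0, 0], "hand": 0}, {"linear": [0, -0.019, 0.0012], "turn": [0, 0, 0], "hand": 0}, {"linear": [0, -0.019, 0.0012], "turn": [0, 0, 0], "hand": 0}])

```text
t: 6.05
tool_pos: [0.567, 0.1521, 0.3781]
eef_rot: [[-0.987, 0.163, 0.001], [0.163, 0.987, 0.001], [-0.001, 0.001, -1.0]]
wrist_force: [-1.2, 1.0, 6.4]
opening: 0.0001
finger_force: 3.2
```

send_rows(rows=[{"linear": [0, 0, -0.006], "turn": [0, 0, 0], "hand": 0}, {"linear": [0, 0, -0.03], "turn": [0, 0, 0], "hand": 0}, {"linear": [0, 0.019, -0.03], "turn": [0, 0, 0], "hand": 0}, {"linear": [0, 0.019, -0.03], "turn": [0, 0, 0], "hand": 0}])

```text
t: 6.55
tool_pos: [0.5688, 0.1622, 0.3921]
eef_rot: [[-0.987, 0.163, 0.0], [0.163, 0.987, 0.0], [-0.0, 0.0, -1.0]]
wrist_force: [-0.4, -0.6, 0.2]
opening: 0.0001
finger_force: 0.0
```

```bash
cat > look.py <<'E'
from h import *; import sys
c=ctrl.get_calibration("wrist");im=ctrl.grab_frame("wrist")[:,:,::-1]
cv2.imwrite("pics/%s.png"%sys.argv[1],cv2.resize(im[195:285,10:345],None,fx=2.38,fy=2.38,interpolation=cv2.INTER_CUBIC))
cv2.imwrite("pics/%s_full.png"%sys.argv[1],im)
s=ctrl.get_state();print(s["t"],s["tool_pos"],s["wrist_force"])
E
python3 look.py w2
```

```text
6.6 [0.56859876 0.16185635 0.39184323] [-0.14976693  0.52520335  0.493544  ]
```

View pics/w2.png

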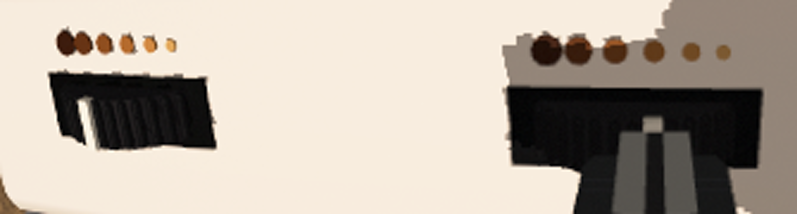

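The line now stands abreast of dot 3 (both at column 653 of the crop), so one click is done and one identical stroke remains.

send_rows(rows=[{"linear": [0, 0, 0.02], "turn": [0, 0, 0], "hand": 0}, {"linear": [0, 0, 0.026], "turn": [0, 0, 0], "hand": 0}, {"linear": [0, 0, 0.028], "turn": [0, 0, 0], "hand": 0}, {"linear": [0, 0, 0.03], "turn": [0, 0, 0], "hand": 0}])

```text
t: 7.1
tool_pos: [0.568, 0.1614, 0.3781]
eef_rot: [[-0.987, 0.164, -0.0], [0.164, 0.987, 0.001], [0.0, 0.001, -1.0]]
wrist_force: [-4.0, 0.1, 11.5]
opening: -0.0001
finger_force: 5.6
```

send_rows(rows=[{"linear": [0, -0.004, 0], "turn": [0, 0, 0], "hand": 0}, {"linear": [0, -0.008, 0], "turn": [0, 0, 0], "hand": 0}, {"linear": [0, -0.012, 0], "turn": [0, 0, 0], "hand": 0}, {"linear": [0, -0.016, 0], "turn": [0, 0, 0], "hand": 0}, {"linear": [0, -0.019, 0], "turn": [0, 0, 0], "hand": 0}, {"linear": [0, -0.019, 0], "turn": [0, 0, 0], "hand": 0}, {"linear": [0, -0.019, -0.006], "turn": [0, 0, 0], "hand": 0}, {"linear": [0, -0.019, -0.06], "turn": [0, 0, 0], "hand": 0}, {"linear": [0, -0.06, -0.13], "turn": [0, 0, 0], "hand": 0}, {"linear": [0, -0.06, -0.13], "turn": [0, 0, 0], "hand": 0}])

```text
t: 8.35
tool_pos: [0.5642, 0.131, 0.4447]
eef_rot: [[-0.986, 0.165, 0.005], [0.165, 0.986, 0.001], [-0.005, 0.001, -1.0]]
wrist_force: [0.5, -0.3, -0.5]
opening: 0.0001
finger_force: 0.0
```

```bash
python3 look.py w3; sed -i 's/\[195:285,10:345\]/[195:285,60:395]/' look.py; python3 - <<'E'
import cv2
im=cv2.imread("pics/w3_full.png");cv2.imwrite("pics/w3.png",cv2.resize(im[190:270,90:400],None,fx=2.5,fy=2.5,interpolation=cv2.INTER_CUBIC))
E
```

```text
8.4 [0.56398182 0.13136119 0.44302052] [-0.28408675 -0.179395   -0.4415322 ]
```

View pics/w3.png

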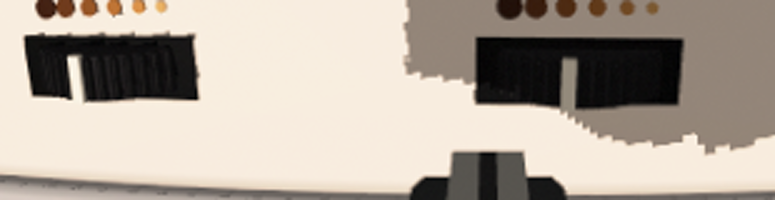

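The left line (column 568) stands abreast of dot 4 (567), and the right wheel is unchanged. The arm is clear of everything.

```bash
python3 -c "
from rig import ctrl; print(ctrl.hand_in())"
```

```text
the job is handed in; nothing more can be done
None
```

I clicked the left browning wheel from setting 2 to 4 in two light strokes, matching the right wheel (checked in the wrist image), left the right wheel, mug, jar and plate untouched, and handed the job in; no verdict came back.

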